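# Load the badge tray and set the resin dispenser to run

### The job

Without picking anything up, use the fingertips to push the badge tray along its guide rails until it rests against the end stop under the dispensing nozzle. Then slide the black lever on top of the blue dispenser past its first click, all the way to the second stop, so that it stays there. Leave the cup, the jar and the bottle where they stand.

Things in the scene. Friction and masses are not known exactly. Their poses are not given: they have to be found in the camera images.
- station: Fixed filling station: aluminium base plate, 6 mm thick, 160 mm wide, x = -180 to +110 mm, open at its near end. Two guide rails along x, 126 mm apart inside, tops 20 mm above the bench. Origin at bench height on the channel's centre line, +x along the channel to the end stop, +z up. Yaw within 0.3 rad of 0. It stands left or right of the blue box.
- stop (a point): Middle of the steel end stop's face towards the tray, at station x = +90 mm, y = 0, 21 mm above the bench; the stop is 160 mm wide, its top 36 mm above the bench.
- nozzle (a point): Tip of the dispensing nozzle, at station x = +66 mm, y = 0, 95 mm above the bench. The fixed head above it is 34 mm across and reaches 210 mm; a thin arm carries it from a 16 mm post at station x = +98, y = +62 mm.
- tray: Loose grey tray of badges, 140 mm (x) by 120 mm, 0.3-0.65 kg, 10 mm thick, flat on the base plate. Full-width lip at its near end, 12 mm thick, top 36 mm above the bench, near face at x = -70 mm. Origin: centre of underside, axes as the station's. Against the stop its origin is at station x = +20 mm; it starts 50-100 mm short. A push of 1-6 N at the lip's middle slides it.
- controller: Fixed blue dispenser box, 200 mm (x) by 170 mm (y), top face 70 mm above the bench. Origin at bench height under its centre. Yaw within 0.5 rad of 0; the front with gauge and knob faces -x. The lever slides along the box's +y in a slot on the top at x = -35 mm, y = -36 to +36 mm; the rest of the top is flat and free.
- lever_top (a point): Centre of the top of the lever's handle, an upright black paddle 12 mm thick along its travel (the box's y), 36 mm wide along the box's x, from 76 to 106 mm above the bench. Lever at 0: it stands at box y = -25 mm; at the second stop: box y = +25 mm.
- lever (a joint): Lever travel in m along the box's +y: 0 off, 0.025 first detent (click), 0.050 second, at a hard stop. Starts at 0. Sprung detents: let go short of about 0.038 it falls back to the first click or off; beyond, it snaps to the second stop and stays. Each click takes about 10 N (slow push); geared, it moves like a 2 kg mass.
- cup: Bystander: clear plastic cup, 56 mm across, 60 mm high, loose, origin centre of its underside.
- jar: Bystander: brown jar, 54 mm across, 75 mm high, loose, origin centre of its underside.
- flask: Bystander: clear bottle with a blue cap, 66 mm across, 170 mm high, loose, origin centre of its underside.
Not all that is in view belongs to the job. Of the things that look like the tray, the smallest one is meant.

How it is judged:
On the way, in this order (a step that is already met when the one before it is completed fails the run):
1. the tray rests against the end stop while the lever is still off (x of tray in the frame of station between 0.016 and 0.025 m and value of joint lever below 0.01 m), for 0.1 s.
2. the lever is at its second stop (value of joint lever above 0.046 m), for 0.2 s.
At the end, for the whole second after the job is handed in: The tray lies flat in its channel within 4 mm of the end stop and at rest, and the lever stays within 4 mm of its second stop (x of tray in the frame of station between 0.016 and 0.025 m and height (world z) of tray below 0.01 m and linear speed of tray below 0.01 m/s and value of joint lever above 0.046 m and velocity of joint lever below 0.005 m/s); the robot touches nothing.
It fails at once if the tray is lifted off the base plate (height (world z) of tray above 0.018 m).
It fails at once if the tray is tipped (angle between tray's own z axis and vertical above 0.12 rad).
It fails at once if the cup is moved more than 20 mm or tipped (distance of cup from where it was at the start of the episode above 0.02 m or angle between cup's own z axis and vertical above 0.25 rad).
It fails at once if the jar is moved more than 20 mm or tipped (distance of jar from where it was at the start of the episode above 0.02 m or angle between jar's own z axis and vertical above 0.25 rad).
It fails at once if the bottle is moved more than 20 mm or tipped (distance of flask from where it was at the start of the episode above 0.02 m or angle between flask's own z axis and vertical above 0.25 rad).
It also fails if it takes over 54 s, if anything falls off the work surface, if the arm or the gripper's body presses on something with over 40 N, if the wrist force passes 120 N, or if a joint passes its speed limit or range.

### The arm

A 7-joint arm with a two-finger parallel gripper is mounted at the origin on the work surface. World frame = base frame: x ahead of the robot, y to its left, z up, the work surface at z = 0. Lengths are in m, angles in rad, forces in N, time in s.
With the tool pointing down it reaches from about 0.425 to 0.825 m from the base axis. Payload 3.6 kg.
Tool frame: the origin (TCP) lies midway between the tips of the shut fingers; the grasp point (between the pads) lies 19 mm behind it (bot.tcp_to_grasp is the distance from the TCP to the grasp point, in m); z points along the fingers, y is the line along which they close (so a half turn about z gives the same grasp; the last joint's range is limited). The gripper opens to 93 mm and grips with 3 to 60 N. Pads are 15 mm wide; open, the fingers measure 128 mm over their backs; the gripper's body (75 mm by 188 mm) begins 65 mm behind the grasp point.
Start: joints at [1.115, 0.615, -0.013, 1.423, 0.008, 1.103, -0.04], TCP at [0.27, -0.591, 0.219] pointing down, gripper open.
Joint ranges: [-3.12, 3.12], [-0.3, 2.06], [-1.34, 1.32], [0.26, 2.42], [-1.36, 4.5], [0.01, 1.98], [-2.84, 2.84]. Speed limits (rad/s): [2.79, 2.79, 3.14, 3.14, 3.14, 3.14, 3.14].

### API

Orientations are given as a 3x3 rotation matrix whose columns are the frame's x, y, z axes.
In Python, from rig import bot gives the robot as it stands. The module is installed in compiled form; this text tells all that it offers.
- The arm moves only by the tool carry_out, never from a script. Its argument "increments" is a list that holds one entry, the list of rows, each a list of 5 numbers: the gripper's target within -1 to 1 (shut at 1, half-way at 0, fully open at -1), then the shift along the tool's x, y, z in cm, then the turn about the tool's z in rad. In form: [[[gripper, dx, dy, dz, turn], ...]]. A call has 1 to 8 rows; each row shifts and turns the commanded pose from where the row before left it, along the tool's axes as they then stand; what a row does not reach is not made up. A row lasts 1/8 s, in which the tool goes at most 62.5 mm and 10.7 degrees, less where a joint would pass 70% of its speed; a pose out of reach is approached as far as the arm can. A call is refused whole if a number of a shift passes 6.25 or a number of a turn 0.188, either way. A call with a gripper value outside its range is refused whole. The fingers move at their own pace and stop on an object; "grip_force" is the grip in N (left out, the last holds). Time passes only in rows, so rows that do not move let the fingers close. It gives the time, the measured TCP pose, the force, the opening and the grip force at its end, in the units of the state.
- bot.read_state(): the state, without advancing time (a new reading comes with each control period).
- bot.camera(name): name is "scene" or "side" or "wrist"; returns a dict with "img" (400x640x3 uint8, red, green, blue), "camera_matrix" (3x3 intrinsics, pixels), "R" (3x3) and "t" (3): a world point X has camera coordinates R X + t. Camera axes: x right, y down, z forward; pixel columns grow to the right and rows downward; lengths in m; the calibration is good to about 2 mm. A picture is of the moment at which its call begins. There is no depth.
- bot.finish_job(): hands the job in; it is judged then, once.
The state is a dict: "time": time; "joints": joint angles; "joint_vel": joint speeds; "joint_efforts": joint torques, N m; "position": TCP position; "orientation": TCP orientation; "force": force on the tool from outside, world axes, zero at the start; "ft_torque": the same for the moment, N m; "gripper_width": finger opening in m; "grip_force": force on a finger pad.
Only numpy, scipy, OpenCV 4.12 (cv2) and the standard library are available. Lean on these libraries where they do the work, as an engineer would, in place of code of your own. Each camera call takes 0.05 s, during which the arm holds its last target. There are 200 camera calls.

## Working session

There is one attempt and no reset: what is moved stays moved. The work goes in short steps, Python scripts to look and compute and a tool call to move; the robot and the scene stay as the last step left them, time stands still between calls to the robot, and variables do not carry over. Pictures are saved under pics/ and viewed, at most 10 in all, crops included, and the job is handed in when it is done.

Besides the shell and the picture viewer there is one more tool, called after "Request:" as name([rows], argument=value, ...), one row to a line, values as JSON. carry_out: Moves the arm, as the interface text tells. Its arguments: {"type":"object","properties":{"increments":{"type":"array","items":{"type":"array","items":{"type":"array","items":{"type":"number"}}}},"grip_force":{"type":"number"}},"required":["increments"]}

```bash
mkdir -p pics && python3 - <<'E'
from rig import bot
import cv2,pickle
s=bot.read_state();print(s['time'],s['position'],s['orientation'].__repr__(),s['force'])
for n in("scene","side"):
    c=bot.camera(n);cv2.imwrite(f"pics/{n}0.png",c["img"][:,:,::-1]);pickle.dump(c,open(f"{n}.pkl","wb"))
    print(n,c["camera_matrix"].tolist(),c["R"].tolist(),c["t"].tolist())
E
```

```text
0.0 [ 0.26992944 -0.59042856  0.21747637] array([[ 9.09435693e-01,  4.15843109e-01, -1.10854895e-03],
       [ 4.15844584e-01, -9.09432718e-01,  2.32659454e-03],
       [-4.06523799e-05, -2.57687220e-03, -9.99996679e-01]]) [-0.07039835 -0.08281605  0.45537395]
scene [[406.2518259133985, 0.0, 322.299978014374], [0.0, 406.2518259133985, 195.61096681464133], [0.0, 0.0, 1.0]] [[0.1918652952550815, 0.9813897457995141, 0.007866086463143698], [0.7893284665437589, -0.1495436825946542, -0.5954806956566332], [-0.5832223250016744, 0.12046100545651503, -0.8033311059482553]] [-0.1368405050203339, -0.3158166982568656, 1.324537966552812]
side [[477.54281536280496, 0.0, 323.2383662502281], [0.0, 477.54281536280496, 191.24893579276272], [0.0, 0.0, 1.0]] [[-0.9838752302698027, -0.17879047991851285, 0.004847221064784378], [-0.1152963484200128, 0.6132854354510764, -0.7814011304730718], [0.13673435304470508, -0.769360084066032, -0.6240102384924101]] [0.4568441177211495, 0.1084318484250194, 1.2879847389895898]
```

View pics/scene0.png

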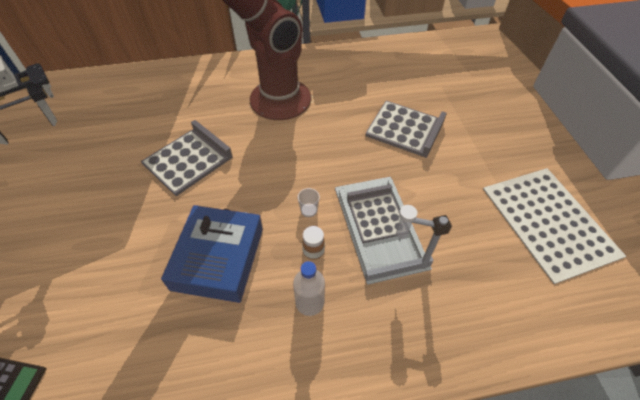

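View pics/side0.png

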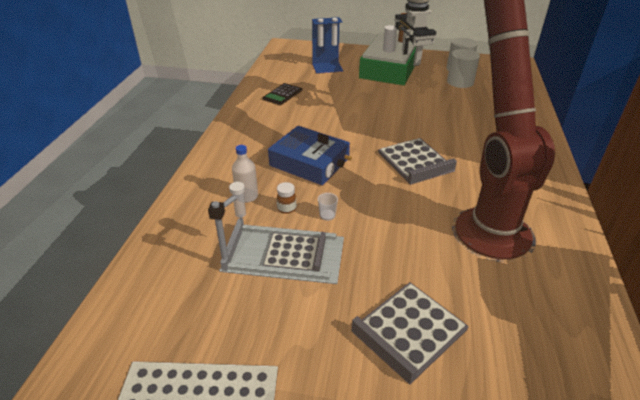

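Scene picture: the tray-like things are at scene px (187,160), (405,127), (555,220) and (380,212). The last is the smallest and sits between the station's rails, so it fits. The box is at (213,252), with the lever at (206,226). The cup is at (309,202), the jar at (313,240) and the bottle at (309,290). I'll confirm with an enlarged crop.

```bash
python3 - <<'E'
import cv2,numpy as np
a=cv2.imread("pics/scene0.png")
cv2.imwrite("pics/cropA.png",cv2.resize(a[170:290,325:460],None,fx=5,fy=5,interpolation=cv2.INTER_CUBIC)[:600,:800])
cv2.imwrite("pics/cropB.png",cv2.resize(a[195:310,155:275],None,fx=5,fy=5,interpolation=cv2.INTER_CUBIC)[:600,:800])
E
```

```text
(no output)
```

View pics/cropA.png

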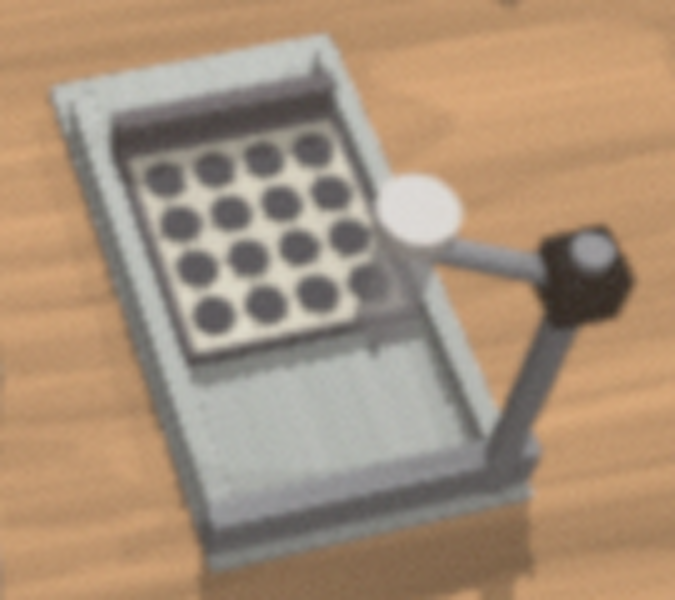

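View pics/cropB.png

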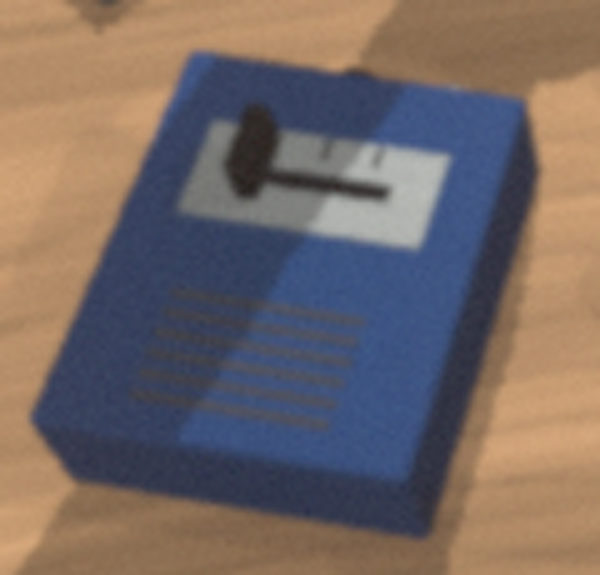

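Crop A confirms it: the small grey tray with its lip lies in the channel, near the open end. Crop B shows the box top corners at (195,52), (525,98), (405,480) and (35,415), with the lever at the left (-y) end of its slot. Next I'll fit the poses.

```bash
cat >h.py <<'E'
import numpy as np,pickle
from scipy.optimize import least_squares
cs={n:pickle.load(open(f"{n}.pkl","rb")) for n in("scene","side")}
def proj(X,c):
    q=c["camera_matrix"]@(c["R"]@np.asarray(X,float)+c["t"]); return q[:2]/q[2]
def ray(p,z,c):
    d=c["R"].T@np.linalg.solve(c["camera_matrix"],[p[0],p[1],1]); o=-c["R"].T@c["t"]
    return o+d*(z-o[2])/d[2]
def world(p,L):
    x,y,a=p;k,s=np.cos(a),np.sin(a);return np.array([x+k*L[0]-s*L[1],y+s*L[0]+k*L[1],L[2]])
def fit(obs,p0):
    f=lambda p:np.concatenate([proj(world(p,L),cs[n])-q for n,L,q in obs])
    r=least_squares(f,p0,loss="soft_l1");return r.x,r.fun.reshape(-1,2).round(1)
E
python3 - <<'E'
from h import *
A=lambda u,v:np.array([325+u/5-.4,170+v/5-.4]);B=lambda u,v:np.array([155+u/5-.4,195+v/5-.4])
st,r=fit([("scene",(-.18,-.08,.006),A(53,92)),("scene",(-.18,.08,.006),A(328,38)),("scene",(.11,-.08,0),A(213,570)),("scene",(.11,.08,0),A(530,498)),
 ("side",(-.18,-.08,.006),(344,235)),("side",(-.18,.08,.0),(339,280)),("side",(.11,.08,.0),(222,271))],[.6,.15,0]);print("station",st,r.tolist())
bx,r=fit([("scene",(-.1,-.085,.07),B(195,52)),("scene",(-.1,.085,.07),B(525,98)),("scene",(.1,.085,.07),B(405,480)),("scene",(.1,-.085,.07),B(35,415)),
 ("side",(-.1,.085,.07),(318,163)),("side",(.1,.085,.07),(269,150)),("side",(-.1,-.085,.07),(350,149)),("side",(.1,-.085,.07),(302,129))],[.6,-.25,0]);print("box",bx,r.tolist())
for L,q in (((-.064,0,.036),A(225,100)),((.07,-.06,.016),A(192,358))):
    from scipy.optimize import brentq
    w=ray(q,L[2],cs["scene"])[:2]-st[:2]; print("tray x",(w@[np.cos(st[2]),np.sin(st[2])])-L[0])
w=ray(B(260,115),.106,cs["scene"])[:2]-bx[:2];k,s=np.cos(bx[2]),np.sin(bx[2]);print("lever top in box",w@[k,s],w@[-s,k])
for n,q,z in(("scene",(309,195),.06),("scene",(314,234),.075),("scene",(309,268),.17),("side",(327,199),.06),("side",(286,187),.075),("side",(241,149),.17)):print(n,ray(q,z,cs[n]).round(3))
for n,L in(("nozzle",(.066,0,.095)),("lip",(-.145,0,.036)),("stop tray lip",(-.05,0,.036))):print(n,world(st,L))
for n,L in(("lev0",(-.035,-.025,.106)),("lev2",(-.035,.025,.106))):print(n,world(bx,L))
E
```

```text
station [0.56660286 0.1843404  0.05859326] [[-1.7, -1.4], [-1.1, -1.6], [-0.5, 0.6], [0.1, -0.4], [-0.1, 0.1], [-1.0, 3.0], [-1.7, 0.5]]
box [ 0.54972329 -0.22041087 -0.37388747] [[0.2, -2.1], [1.8, -0.6], [0.3, 0.6], [-1.9, -0.1], [3.9, 5.3], [-2.2, -1.9], [0.4, -7.5], [-4.2, -4.8]]
tray x -0.061482353394476524
tray x -0.06278494850909698
lever top in box -0.043845760539415364 -0.023535528693989526
scene [0.447 0.018 0.06 ]
scene [0.57  0.008 0.075]
scene [ 0.699 -0.025  0.17 ]
side [0.451 0.019 0.06 ]
side [0.568 0.006 0.075]
side [ 0.694 -0.016  0.17 ]
nozzle [0.6324896  0.18820534 0.095     ]
lip [0.4218517  0.17584924 0.036     ]
stop tray lip [0.51668867 0.18141241 0.036     ]
lev0 [ 0.50801036 -0.23090043  0.106     ]
lev2 [ 0.52627221 -0.1843547   0.106     ]
```

Request:
carry_out([
  [[1,4.2,-3.4,0,0],[1,4.2,-3.4,0,0],[1,4.2,-3.4,0,0],[1,4.2,-3.4,0,0],[1,4.2,-3.4,0,0],[1,4.2,-3.4,0,0],[1,4.2,-3.4,0,0],[1,4.2,-3.4,0,0]],
])

```text
time: 1.1
position: [0.4631, -0.2024, 0.2185]
orientation: [[0.91, 0.416, -0.0], [0.416, -0.91, 0.0], [-0.0, -0.0, -1.0]]
force: [1.0, 1.0, -0.1]
gripper_width: 0.0176
grip_force: 0.0
```

Request:
carry_out([
  [[1,1.6,-5.2,0,0],[1,1.6,-5.2,0,0],[1,1.6,-5.2,0,0],[1,1.6,-5.2,0,0],[1,1.6,-5.2,0,0],[1,1.6,-5.2,0,0],[1,1.6,-5.2,0,0],[1,0,0,0,0.185]],
])

```text
time: 2.1
position: [0.4118, 0.1785, 0.2185]
orientation: [[0.969, 0.246, -0.001], [0.246, -0.969, 0.003], [-0.0, -0.003, -1.0]]
force: [0.1, -0.1, -1.0]
gripper_width: 0.0006
grip_force: 0.0
```

Request:
carry_out([
  [[1,0,0,0,0.185],[1,0,0,0,0],[1,0,0,0,0]],
])

```text
time: 2.48
position: [0.4131, 0.1734, 0.2185]
orientation: [[0.998, 0.061, -0.0], [0.061, -0.998, -0.0], [-0.0, 0.0, -1.0]]
force: [-0.0, 0.1, 0.1]
gripper_width: 0.0008
grip_force: 0.0
```

```bash
cat >>h.py <<'E'
def togo(bot,tgt,yaw):
    s=bot.read_state();R=s["orientation"];y=np.arctan2(R[1,0],R[0,0])
    print("t",s["time"],"pos",np.round(s["position"],4),"yaw",round(y,4),"F",np.round(s["force"],1),"w",s["gripper_width"],"| go cm",(100*R.T@(np.array(tgt)-s["position"])).round(2),"turn",round(y-yaw,3))
E
python3 - <<'E'
from h import *
from rig import bot
import cv2
st=(.5666,.1843,.0586)
togo(bot,world(st,(-.162,0,.12)),.0586)
c=bot.camera("wrist");cv2.imwrite("pics/w1.png",c["img"][:,:,::-1]);pickle.dump(c,open("w1.pkl","wb"))
E
```

```text
t 2.475 pos [0.4131 0.1734 0.2185] yaw 0.0613 F [-0.   0.1  0.1] w 0.0008129890515806623 | go cm [-0.81 -0.19  9.85] turn 0.003
```

View pics/w1.png

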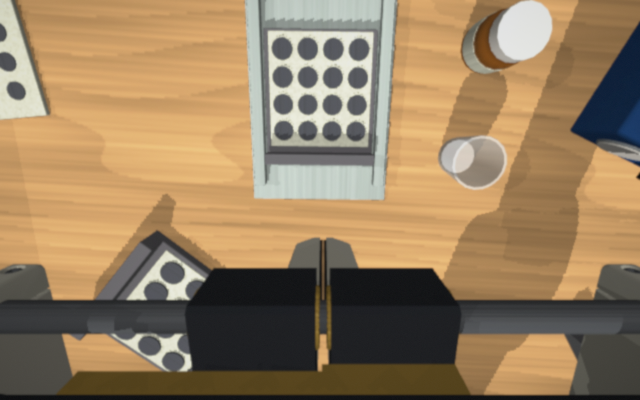

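Wrist view: the station's near edge runs (254,199) to (385,199), and the tray lip lies at rows 152-164, columns 267-373. Refining with these.

```bash
python3 - <<'E'
from h import *
c=pickle.load(open("w1.pkl","rb"))
a=ray((254,199),.006,c);b=ray((385,199),.006,c);d=b-a
print("near mid",(a+b)/2,"width",np.linalg.norm(d),"yaw",np.arctan2(d[0],-d[1]))
for z in(.016,.036):
  print("lip near",z,ray((268,164),z,c).round(4),ray((373,164),z,c).round(4))
print(world((.5666,.1843,.0586),(-.18,0,.006)))
E
```

```text
near mid [0.38811641 0.17586539 0.006     ] width 0.16120381901394004 yaw 0.060061806498174254
lip near 0.016 [0.4291 0.2381 0.016 ] [0.4365 0.1162 0.016 ]
lip near 0.036 [0.4323 0.2348 0.036 ] [0.4392 0.1196 0.036 ]
[0.38690897 0.17375804 0.006     ]
```

Request:
carry_out([
  [[1,-0.7,-0.4,3,0],[1,0,0,5,0],[1,0,0,5,0],[1,0,0,4,0],[1,0,0,2,0],[1,0,0,1.1,0],[1,0,0,0,0],[1,0,0,0,0]],
])

```text
time: 3.52
position: [0.4067, 0.1774, 0.0185]
orientation: [[0.998, 0.059, 0.002], [0.059, -0.998, 0.001], [0.002, -0.001, -1.0]]
force: [-0.9, -0.7, 0.5]
gripper_width: 0.0005
grip_force: 0.0
```

```bash
python3 - <<'E'
from h import *
from rig import bot
st=(.5678,.1867,.06)
togo(bot,world(st,(-.0575,0,.017)),.06)
E
```

```text
t 3.525 pos [0.4067 0.1774 0.0185] yaw 0.0589 F [-0.9 -0.7  0.5] w 0.0005324538515756278 | go cm [10.39  0.03  0.16] turn -0.001
```

Request:
carry_out([
  [[1,0.7,0,0,0],[1,0.6,0,0,0],[1,0.6,0,0,0],[1,0.6,0,0,0],[1,0.6,0,0,0],[1,0.6,0,0,0],[1,0.6,0,0,0],[1,0.6,0,0,0]],
])

```text
time: 4.53
position: [0.4513, 0.1792, 0.0173]
orientation: [[0.998, 0.06, -0.008], [0.06, -0.998, -0.003], [-0.008, 0.002, -1.0]]
force: [-6.0, -0.4, 4.8]
gripper_width: 0.0006
grip_force: 2.9
```

Request:
carry_out([
  [[1,0.6,0,0,0],[1,0.6,0,0,0],[1,0.6,0,0,0],[1,0.6,0,0,0],[1,0.6,0,0,0],[1,0.6,0,0,0],[1,0.5,0,0,0],[1,0.4,0,0,0]],
])

```text
time: 5.52
position: [0.4965, 0.1821, 0.0173]
orientation: [[0.998, 0.059, -0.007], [0.059, -0.998, -0.002], [-0.007, 0.002, -1.0]]
force: [-5.0, -0.1, 4.2]
gripper_width: 0.0008
grip_force: 2.9
```

```bash
python3 - <<'E'
from h import *
from rig import bot
st=(.5678,.1867,.06)
togo(bot,world(st,(-.0575,0,.017)),.06)
E
```

```text
t 5.525 pos [0.4965 0.1821 0.0173] yaw 0.0595 F [-5.  -0.1  4.2] w 0.0008189405230969885 | go cm [ 1.4  -0.04  0.02] turn -0.0
```

Sliding at about 5 N. I'll creep on until the force rises at the stop.

Request:
carry_out([
  [[1,0.4,0,0,0],[1,0.3,0,0,0],[1,0.3,0,0,0],[1,0.2,0,0,0]],
])

```text
time: 6.02
position: [0.5084, 0.1828, 0.0173]
orientation: [[0.998, 0.06, -0.007], [0.059, -0.998, -0.002], [-0.007, 0.002, -1.0]]
force: [-4.8, -1.5, 4.6]
gripper_width: 0.0001
grip_force: 2.9
```

Request:
carry_out([
  [[1,0.2,0,0,0],[1,0.1,0,0,0],[1,0.1,0,0,0]],
])

```text
time: 6.4
position: [0.5085, 0.1828, 0.017]
orientation: [[0.998, 0.06, -0.015], [0.06, -0.998, -0.004], [-0.015, 0.003, -1.0]]
force: [-11.2, -0.9, 8.6]
gripper_width: 0.0003
grip_force: 5.8
```

Stalled at the stop with 11 N. Retreating back and up.

Request:
carry_out([
  [[1,-0.8,0,0,0],[1,-1.5,0,0,0],[1,-1.5,0,0,0],[1,0,0,-4,0],[1,0,0,-6,0],[1,0,0,-6,0],[1,0,0,-5,0],[1,0,0,0,0]],
])

```text
time: 7.4
position: [0.4813, 0.1825, 0.2322]
orientation: [[0.998, 0.058, 0.011], [0.058, -0.998, 0.004], [0.012, -0.004, -1.0]]
force: [0.0, -1.3, 0.1]
gripper_width: 0.0006
grip_force: 0.0
```

```bash
python3 - <<'E'
from h import *
from rig import bot
import cv2
bx=(.5497,-.2204,-.374)
togo(bot,world(bx,(-.035,-.075,.22)),1.197)
c=bot.camera("wrist");cv2.imwrite("pics/w2.png",c["img"][:,:,::-1]);pickle.dump(c,open("w2.pkl","wb"))
c=bot.camera("scene");a=c["img"][170:290,325:460,::-1];cv2.imwrite("pics/s2.png",cv2.resize(a,None,fx=5,fy=5,interpolation=cv2.INTER_CUBIC))
E
```

```text
t 7.4 pos [0.4813 0.1825 0.2322] yaw 0.0581 F [ 0.  -1.3  0.1] w 0.0006292005725878208 | go cm [-1.85 45.96  1.03] turn -1.139
```

View pics/w2.png

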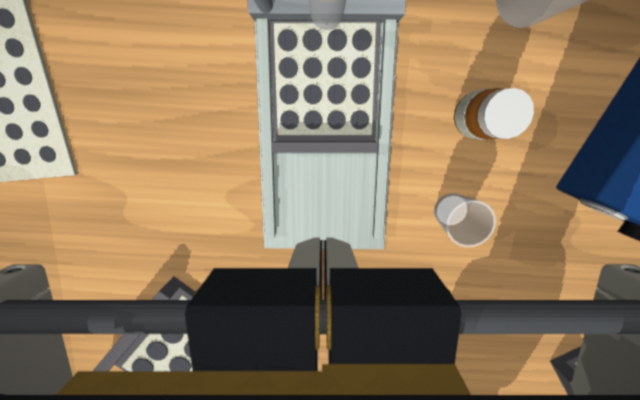

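The tray's far edge (row 20) is flush against the stop, and its lip is at rows 140-151. Next, over to the lever side of the box.

Request:
carry_out([
  [[1,-0.2,5.7,0,0],[1,-0.2,5.7,0,0],[1,-0.2,5.7,0,0],[1,-0.2,5.7,0,0],[1,-0.2,5.7,0,0],[1,-0.2,5.7,0,0],[1,-0.2,5.7,0,0],[1,-0.2,5.7,0,0]],
])

```text
time: 8.5
position: [0.4878, -0.2762, 0.2253]
orientation: [[0.998, 0.059, -0.003], [0.059, -0.998, 0.002], [-0.003, -0.002, -1.0]]
force: [0.9, 0.9, 0.8]
gripper_width: 0.0005
grip_force: 0.0
```

Request:
carry_out([
  [[1,0,0,0,-0.16],[1,0,0,0,-0.16],[1,0,0,0,-0.16],[1,0,0,0,-0.16],[1,0,0,0,-0.16],[1,0,0,0,-0.16],[1,0,0,0,-0.16],[1,0,0,0,0]],
])

```text
time: 9.5
position: [0.4878, -0.2747, 0.2255]
orientation: [[0.384, 0.923, -0.003], [0.923, -0.384, 0.002], [0.001, -0.004, -1.0]]
force: [0.4, -0.3, 0.1]
gripper_width: 0.0005
grip_force: 0.0
```

```bash
python3 - <<'E'
from h import *
from rig import bot
import cv2
c=pickle.load(open("w2.pkl","rb"));st=(.5678,.1867,.06)
w=ray((325,151),.036,c)[:2]-st[:2];print("lip near station x",w@[np.cos(.06),np.sin(.06)])
bx=(.5497,-.2204,-.374)
togo(bot,world(bx,(-.035,-.06,.086)),1.197)
c=bot.camera("wrist");cv2.imwrite("pics/w3.png",c["img"][:,:,::-1]);pickle.dump(c,open("w3.pkl","wb"))
E
```

```text
lip near station x -0.04871458852412349
t 9.5 pos [ 0.4878 -0.2747  0.2255] yaw 1.1768 F [ 0.4 -0.3  0.1] w 0.0005157688544021829 | go cm [ 1.31  0.31 13.95] turn -0.02
```

View pics/w3.png

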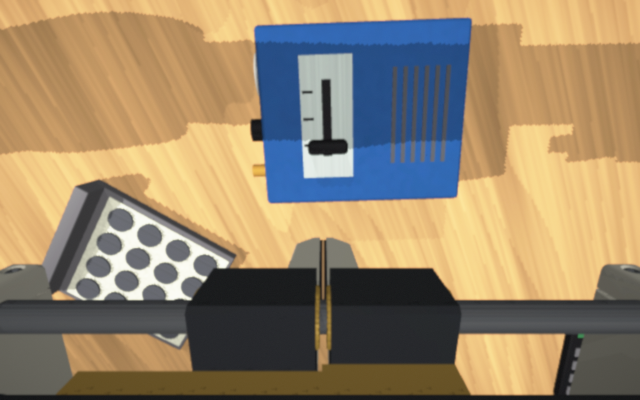

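Wrist view: box top corners at (255,27), (470,19), (457,195) and (269,202). The lever handle spans columns 308-347, rows 139-154.

```bash
python3 - <<'E'
from h import *
from rig import bot
import h
c=pickle.load(open("w3.pkl","rb"));h.cs["w"]=c
bx,r=fit([("w",(-.1,.085,.07),(255,27)),("w",(.1,.085,.07),(470,19)),("w",(.1,-.085,.07),(457,195)),("w",(-.1,-.085,.07),(269,202))],[.55,-.22,-.37]);print("box",bx,r.tolist())
w=ray((327.5,147),.106,c);k,s=np.cos(bx[2]),np.sin(bx[2]);d=w[:2]-bx[:2];print("lever",w,"box",d@[k,s],d@[-s,k])
n=ray((327.5,154),.106,c)[:2]-bx[:2];print("near face y",n@[-s,k])
togo(bot,world(bx,(-.035,-.058,.086)),bx[2]+np.pi/2)
E
```

```text
box [ 0.55029354 -0.22397395 -0.36257719] [[-2.5, -0.6], [3.6, -0.9], [1.3, 5.2], [-1.7, 4.1]]
lever [ 0.50945043 -0.23227481  0.106     ] box -0.03524354262772029 -0.022247628943506893
near face y -0.028427894230335315
t 9.55 pos [ 0.488  -0.2747  0.2259] yaw 1.1759 F [-0.1  0.4  0.7] w 0.0005152941278899955 | go cm [ 1.16  0.54 13.99] turn -0.032
```

Request:
carry_out([
  [[1,0,0,0,-0.03],[1,0.6,0.5,2,0],[1,0.5,0,4,0],[1,0,0,4,0],[1,0,0,2.5,0],[1,0,0,1.4,0],[1,0,0,0,0],[1,0,0,0,0]],
])

```text
time: 10.55
position: [0.4982, -0.2666, 0.0897]
orientation: [[0.354, 0.935, 0.002], [0.935, -0.354, -0.001], [-0.0, 0.002, -1.0]]
force: [0.4, 0.3, 0.2]
gripper_width: 0.0006
grip_force: 0.0
```

```bash
python3 - <<'E'
from h import *
from rig import bot
bx=np.array([ 0.5503,-.2240,-.3626])
togo(bot,world(bx,(-.035,.025-.006-.0075,.086)),bx[2]+np.pi/2)
E
```

```text
t 10.55 pos [ 0.4982 -0.2666  0.0897] yaw 1.2088 F [0.4 0.3 0.2] w 0.0005719370956816271 | go cm [ 6.98 -0.14  0.37] turn 0.001
```

Request:
carry_out([
  [[1,0.7,-0.1,0.3,0],[1,0.7,0,0,0],[1,0.5,0,0,0],[1,0.5,0,0,0],[1,0.5,0,0,0],[1,0.5,0,0,0],[1,0.5,0,0,0],[1,0.5,0,0,0]],
])

```text
time: 11.55
position: [0.5122, -0.2244, 0.0857]
orientation: [[0.355, 0.935, 0.001], [0.935, -0.355, 0.001], [0.001, 0.0, -1.0]]
force: [1.1, 0.1, -0.1]
gripper_width: 0.0007
grip_force: 0.0
```

Request:
carry_out([
  [[1,0.5,0,0,0],[1,0.5,0,0,0],[1,0.5,0,0,0],[1,0.5,0,0,0],[1,0.4,0,0,0],[1,0,0,0,0]],
])

```text
time: 12.3
position: [0.521, -0.2004, 0.0856]
orientation: [[0.352, 0.936, 0.0], [0.936, -0.352, 0.002], [0.002, -0.0, -1.0]]
force: [-0.6, 0.7, 0.3]
gripper_width: 0.0004
grip_force: 0.0
```

```bash
python3 - <<'E'
from h import *
from rig import bot
bx=np.array([ 0.5503,-.2240,-.3626])
togo(bot,world(bx,(-.035,.025-.006-.0075,.086)),bx[2]+np.pi/2)
E
```

```text
t 12.3 pos [ 0.521  -0.2004  0.0856] yaw 1.2111 F [-0.6  0.7  0.3] w 0.00039356221993402105 | go cm [-0.02  0.07 -0.04] turn 0.003
```

Force is near zero, so the lever probably snapped ahead. I'll nudge further to feel the stop.

Request:
carry_out([
  [[1,0.2,0,0,0],[1,0.2,0,0,0],[1,0.2,0,0,0]],
])

```text
time: 12.68
position: [0.5212, -0.1999, 0.0856]
orientation: [[0.356, 0.934, -0.002], [0.934, -0.356, -0.004], [-0.005, -0.001, -1.0]]
force: [-3.1, -7.7, 0.5]
gripper_width: 0.0005
grip_force: 4.0
```

Request:
carry_out([
  [[1,0.3,0,0,0],[1,0,0,0,0],[1,-1.2,0,0,0],[1,-1.5,0,0,0],[1,-1.5,0,-2,0],[1,-2,0,-5,0],[1,-2,0,-5,0],[1,0,0,0,0]],
])

```text
time: 13.68
position: [0.4964, -0.2735, 0.2098]
orientation: [[0.358, 0.934, 0.009], [0.934, -0.357, -0.004], [-0.001, 0.01, -1.0]]
force: [0.2, 0.7, -0.9]
gripper_width: 0.0006
grip_force: 0.0
```

```bash
python3 - <<'E'
from h import *
from rig import bot
import cv2
togo(bot,(.5,-.25,.2),1.2)
a=bot.camera("wrist")["img"][:250,200:520,::-1]
b=bot.camera("scene")["img"][170:290,325:460,::-1]
a=cv2.resize(a,(400,312));b=cv2.resize(b,(351,312))
cv2.imwrite("pics/end.png",np.hstack([a,b]))
E
```

```text
t 13.675 pos [ 0.4964 -0.2735  0.2098] yaw 1.2052 F [ 0.2  0.7 -0.9] w 0.0006186141933037189 | go cm [ 2.33 -0.52  0.97] turn 0.005
```

View pics/end.png

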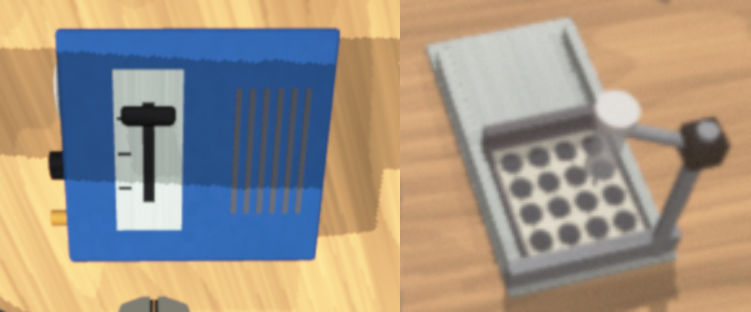

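The lever now sits at the far end of its slot, at the second mark (148,115). The tray is against the stop. Handing in.

```bash
python3 -c "
from rig import bot
print(bot.finish_job())"
```

```text
the job is handed in; nothing more can be done
None
```

The job is handed in, with no verdict returned: the last pictures show the tray against the end stop and the lever at its second stop, and the cup, jar and bottle were never touched.

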